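# Slide the filter cassette home in the extractor housing

## Task

Push the flat filter cassette with the fingers along the floor of the open extractor housing, down the lane between the two guide rails, until it sits flush against the rubber seal at the closed end. Neither the cassette nor the robot may touch a rail. Only push it: do not grip, lift or tip the cassette, leave the loose things around it where they are, and move clear when it is home.

Things in the scene. Friction and masses are not known exactly. Their poses are not given: they have to be found in the camera images.
- cassette: loose filter cassette: pale rectangular frame round dark slats, 180 (its x) x 210 (its y) x 45 mm high, 0.3 to 0.65 kg, lying flat on the housing floor, up to 15 mm and 7 degrees out of line with the lane. Origin at the centre of its underside, z up. Outer faces flat, upright, full height (x = +-90, y = +-105 mm). Its -y face goes first into the lane; its +y face is the one to push.
- housing: fixed open housing, cover off; origin at bench height, z up. The lane runs along its y axis on x = 0, closed end at -y. Floor top at z = 6 mm, 260 mm wide (x = +-130), from y = -225 to +275 mm. The cassette is home with its centre at x = 0, y = -100 mm; its pushed face is then at y = +5 mm, still outside the rails' mouth. Friction on floor and fingers ordinary (0.4 to 1).
- seal (a point): middle of the black rubber seal's face, on the grey wall (81 mm high) at the closed end; at x = 0, y = -205, z = 30 mm of the housing. The cassette's -y face comes to rest on it.
- mouth (a point): middle of the lane's open mouth on the floor, between the flared rail ends; at x = 0, y = -21, z = 6 mm of the housing. The floor from here to its +y edge is bare but for the cassette.
- near_rail: fixed steel guide rail on the robot's side of the lane; origin at x = -105, y = 0, z = 6 mm of the housing. 10 mm thick, top 31 mm above the bench; inner face at housing x = -100 mm from y = -205 to -55 mm, then flaring outward by about 11 mm up to y = -21 mm. Lane 200 mm wide: 10 mm to spare each side of the cassette. Not to be touched.
- far_rail: its mirror image on the far side of the lane (housing +x), origin at x = +105 mm, inner face at housing x = +100 mm. Must not be touched.
- big_nut: loose steel hex nut, 41 mm across and 19 mm high, on the bench beyond the far rail; leave it alone (origin at the centre of its underside)
- bolt_m16: loose steel bolt, 71 mm long, on the bench beyond the housing; leave it alone (origin at the centre of its underside)
- gas_cup_2: small white ceramic gas cup, 23 mm across, 42 mm high, standing on the bench on the robot's side of the housing; leave it alone (origin at the centre of its underside)
- spanner_17: steel combination spanner, 187 mm long, 8 mm thick, on the bench on the robot's side of the housing; leave it alone (origin at the centre of its underside)

How it is judged (in metres and radians):
On the way:
1. the cassette's nose is between the rails (y of cassette in the frame of housing below 0.04 m and x of cassette in the frame of housing between -0.01 and 0.01 m and angle between the y axis of cassette and the y axis of housing, either way round below 0.09 rad), for 0.1 s.
At the end, for the whole second after the job is handed in: The cassette lies flat on the housing floor between the rails, at rest, its nose within 4 mm of the seal and square to it within 0.04 rad (y of cassette in the frame of housing below -0.096 m and x of cassette in the frame of housing between -0.01 and 0.01 m and z of cassette in the frame of housing below 0.009 m and angle between the y axis of cassette and the y axis of housing, either way round below 0.04 rad and angle between cassette's own z axis and vertical below 0.03 rad and linear speed of cassette below 0.01 m/s); the robot touches nothing.
It fails at once if a guide rail is touched (contact force between any of near_rail, far_rail and anything else above 0.3 N).
It fails at once if the cassette is lifted or tipped (z of cassette in the frame of housing above 0.014 m or angle between cassette's own z axis and vertical above 0.1 rad).
It fails at once if the cassette is gripped: a bar of its frame between the fingers ((x of the grasp point in the frame of cassette between -0.088 and -0.076 m and y of the grasp point in the frame of cassette between -0.105 and 0.105 m and z of the grasp point in the frame of cassette between 0 and 0.05 m) or (x of the grasp point in the frame of cassette between 0.076 and 0.088 m and y of the grasp point in the frame of cassette between -0.105 and 0.105 m and z of the grasp point in the frame of cassette between 0 and 0.05 m) or (x of the grasp point in the frame of cassette between -0.09 and 0.09 m and y of the grasp point in the frame of cassette between -0.103 and -0.091 m and z of the grasp point in the frame of cassette between 0 and 0.05 m) or (x of the grasp point in the frame of cassette between -0.09 and 0.09 m and y of the grasp point in the frame of cassette between 0.091 and 0.103 m and z of the grasp point in the frame of cassette between 0 and 0.05 m)).
It fails at once if a loose thing nearby is disturbed (moved over 20 mm) (distance of any of big_nut, bolt_m16, gas_cup_2, spanner_17 from where it was at the start of the episode above 0.02 m).
It also fails if it takes over 64 s, if anything falls off the work surface, if the arm or the gripper's body presses on something with over 40 N, if the wrist force passes 120 N, or if a joint passes its speed limit or range.

## Robot

A 6-joint arm with a two-finger parallel gripper is mounted at the origin on a cart in front of the work surface, level with it; the furniture and walls round the work are solid. World frame = base frame: x ahead of the robot, y to its left, z up, the work surface at z = 0. Lengths are in m, angles in degrees, forces in N, time in s.
With the tool pointing down it reaches from about 0.35 to 0.975 m from the base axis. Payload 7.1 kg.
Tool frame: the origin (TCP) lies between the finger pads; the fingertips stand 14 mm ahead of it and the grasp point (between the pads) lies 5 mm behind it; z points along the fingers, y is the line along which they close (so a half turn about z gives the same grasp; the last joint's range is limited). The gripper opens to 88 mm and grips with 3 to 60 N. Pads are 20 mm wide; open, the fingers measure 115 mm over their backs; the gripper's body (75 mm by 178 mm) begins 61 mm behind the grasp point.
Start: joints at [-66.864, 24.242, 93.386, -0, 62.372, -1.089], TCP at [0.256, -0.57, 0.237] pointing down, gripper open.
Joint ranges: [-172.04, 172.04], [-51.8, 120.97], [4.93, 147.93], [-75.15, 255.16], [6.16, 154.13], [-145.62, 145.62]. Speed limits (degrees/s): [136.94, 136.94, 172.46, 180, 180, 180].

## Interface

Orientations are given as [roll, pitch, yaw] about the fixed x, y, z axes, in that order (R = Rz(yaw) Ry(pitch) Rx(roll)).
In Python, from bench import readout, read_camera, get_calibration, close_job, spotter gives the robot as it stands.
- The arm moves only by the tool move_arm, never from a script. Its argument "motion" is a list of rows, each a list of 7 numbers: the closure, from 0 (fully open) to 1 (shut), then the shift along the tool's x, y, z in mm, then the turn, a rotation vector about the tool's x, y, z in rad. In form: [[fingers, dx, dy, dz, rx, ry, rz], ...]. A call has 1 to 5 rows; each row shifts and turns the commanded pose from where the row before left it, along the tool's axes as they then stand; what a row does not reach is not made up. A row lasts 1/10 s, in which the tool goes at most 50 mm and 8.59 degrees, less where a joint would pass 70% of its speed; a pose out of reach is approached as far as the arm can. A call is refused whole if a number of a shift passes 50 or a number of a turn 0.15, either way. A call with a gripper value outside its range is refused whole. The fingers move at their own pace and stop on an object; the grip force is fixed at half the most. Time passes only in rows, so rows that do not move let the fingers close. It gives the time, the measured TCP pose, the force, the opening and the grip force at its end, in the units of the state.
- readout.get_obs(): the state, without advancing time (a new reading comes with each control period).
- read_camera(name): name is "side" or "top" or "wrist"; returns the picture (420x560x3 uint8, blue, green, red); there is no depth.
- get_calibration(name): a dict with "intrinsics" (3x3 intrinsics, pixels), "R" (3x3) and "t" (3): a world point X has camera coordinates R X + t. Camera axes: x right, y down, z forward; pixel columns grow to the right and rows downward; lengths in m; the calibration is good to about 2 mm. A picture is of the moment at which its call begins: read the wrist's pose just before it. get_calibration takes no time and is no camera call; for the wrist camera it gives the pose at the moment of the call.
- close_job(): hands the job in; it is judged then, once.
Trained networks look in the newest picture that a camera, given by its name, has taken for a name from the list of things; names that differ only in an ending like _2 or _b are one class to them, and where a whole thing is asked for, a point or a joint stands for the part that bears it (a point fixed in the world has none). Each returns a list of dicts, best first, with "score" (0 to 1); they miss things now and then, are a little off and sometimes report something else, mostly with a low value. They report only what shows in the picture. A call takes as long as a camera call.
- spotter.boxes_of(thing, camera): "centre" ([x, y, z] in m, in world coordinates, good to about 4 mm: the middle of the surface that is visible of it).
The state is a dict: "clock": time; "q": joint angles; "dq": joint speeds; "joint_efforts": joint torques, N m; "tcp_pos": TCP position; "orientation": TCP orientation; "force": force on the tool from outside, world axes, zero at the start; "ft_torque": the same for the moment, N m; "gripper_width": opening from 0.0 (shut) to 1.0 (fully open); "grip_force": force on a finger pad.
Only numpy, scipy, OpenCV 4.12 (cv2) and the standard library are available. Lean on these libraries where they do the work, as an engineer would, in place of code of your own. Each camera call takes 0.05 s, during which the arm holds its last target. There are 200 camera calls.

## Working session

There is one attempt and no reset: what is moved stays moved. The work goes in short steps, Python scripts to look and compute and a tool call to move; the robot and the scene stay as the last step left them, time stands still between calls to the robot, and variables do not carry over. Pictures are saved under pics/ and viewed, at most 10 in all, crops included, and the job is handed in when it is done.

Besides the shell and the picture viewer there is one more tool, called after "Request:" as name(argument=value, ...), one argument or row to a line, values as JSON. move_arm: Moves the arm, as the interface text tells. Its arguments: {"type":"object","properties":{"motion":{"type":"array","items":{"type":"array","items":{"type":"number"}}}},"required":["motion"]}

```bash
mkdir -p pics
python3 - <<'E'
from bench import readout, read_camera, get_calibration, spotter
import cv2, numpy as np
for n in ("top","side"):
    cv2.imwrite(f"pics/{n}0.png",read_camera(n))
    c=get_calibration(n); print(n,np.round(c["intrinsics"],1).tolist(),np.round(c["R"],3).tolist(),np.round(c["t"],3).tolist())
    for t in ("cassette","housing","seal","near_rail","far_rail","gas_cup_2","spanner_17","big_nut"):
        print(t,[(np.round(d["centre"],3).tolist(),round(d["score"],2)) for d in spotter.boxes_of(t,n)[:2]])
print(readout.get_obs())
E
```

```text
top [[393.9, 0.0, 274.7], [0.0, 393.9, 208.4], [0.0, 0.0, 1.0]] [[0.018, -0.999, -0.044], [-0.99, -0.012, -0.142], [0.141, 0.047, -0.989]] [0.004, 0.545, 0.84]
cassette [([0.567, 0.101, 0.036], 0.87)]
housing [([0.5, -0.125, 0.006], 0.96)]
seal [([0.503, -0.131, 0.004], 0.74)]
near_rail [([0.408, -0.156, 0.033], 0.88)]
far_rail [([0.626, -0.179, 0.029], 0.9)]
gas_cup_2 [([0.349, -0.131, 0.024], 0.63), ([0.625, -0.179, 0.026], 0.19)]
spanner_17 [([0.626, -0.179, 0.026], 0.75), ([0.37, 0.047, 0.009], 0.6)]
big_nut [([0.703, -0.135, 0.017], 0.69)]
side [[404.1, 0.0, 277.1], [0.0, 404.1, 207.5], [0.0, 0.0, 1.0]] [[1.0, -0.01, 0.022], [0.016, -0.383, -0.924], [0.017, 0.924, -0.383]] [-0.54, 0.047, 0.864]
cassette [([0.564, 0.04, 0.041], 0.64)]
housing [([0.509, -0.265, 0.027], 0.6)]
seal [([0.522, -0.26, 0.028], 0.86)]
near_rail [([0.42, -0.12, 0.032], 0.72)]
far_rail [([0.631, -0.135, 0.032], 0.77)]
gas_cup_2 [([0.347, -0.142, 0.03], 0.66), ([0.519, -0.264, 0.028], 0.28)]
spanner_17 [([0.368, 0.036, 0.008], 0.52)]
big_nut [([0.708, -0.145, 0.013], 0.73), ([0.42, -0.121, 0.032], 0.54)]
{'clock': 0.9, 'q': array([-6.68631126e+01,  2.42412661e+01,  9.33862959e+01, -7.58532219e-04,
        6.23729660e+01, -1.08720188e+00]), 'dq': array([-0.10271159, -0.08042426,  0.03464538, -0.10623024, -0.02420637,
       -0.0271194 ]), 'joint_efforts': array([ 1.54889593e-03, -5.44556129e+01, -2.74049664e+01,  6.46515819e-02,
        1.68656709e-02, -9.91577508e-06]), 'tcp_pos': array([ 0.2564687 , -0.56993486,  0.23668202]), 'orientation': array([-1.79999459e+02,  6.61905413e-04,  2.42244410e+01]), 'force': array([-9.98626887e-01,  3.82684166e-01,  9.14367815e-04]), 'ft_torque': array([ 0.00596194, -0.00437775, -0.03087493]), 'grip_force': 0.0, 'gripper_width': 0.9994989222683184}
```

View pics/top0.png

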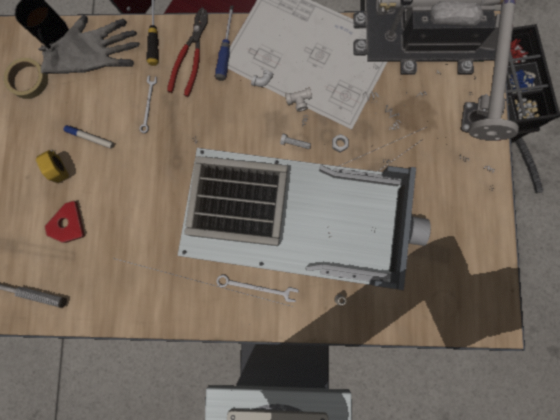

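View pics/side0.png

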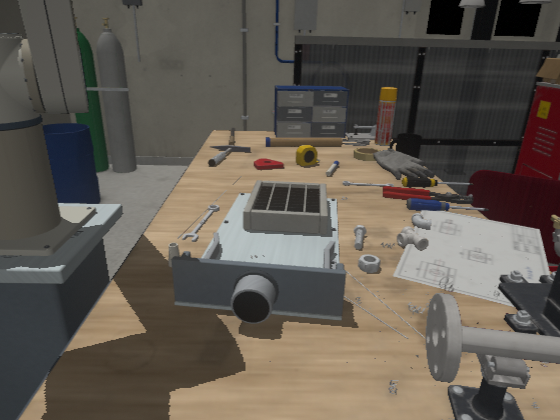

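The top view shows the cassette at about (237,200), the housing floor from (198,151) and (180,255) to the dark end wall at (405,225), and the rails along rows 175 and 270. The side view shows the same things from the closed end. I'll zoom in on the top view for corner measurements.

Run:
```python
import cv2
im=cv2.imread("pics/top0.png")[142:297,170:436]
im=cv2.resize(im,None,fx=3,fy=3,interpolation=cv2.INTER_CUBIC)
cv2.imwrite("pics/crop.png",im)
```

```text
(no output)
```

View pics/crop.png

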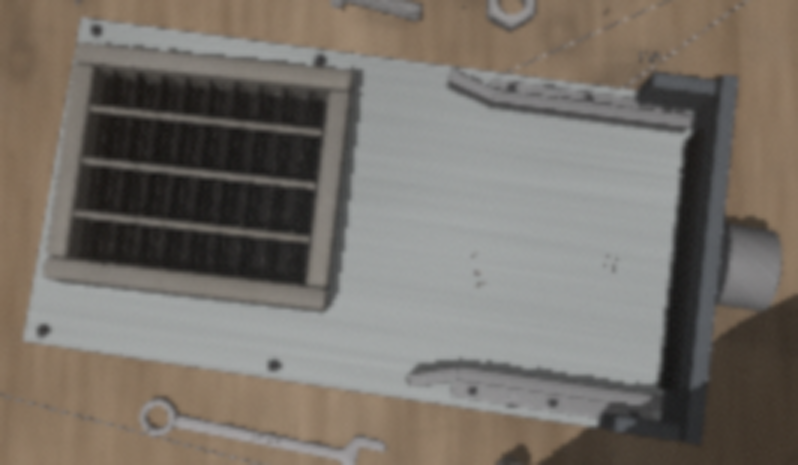

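The crop shows the floor's +y corners at (82,17) and (24,341), and its long edges running through (450,66) and (274,377). The cassette's top corners are near (78,45), (352,72), (327,290) and (47,262). The far rail's inner edge runs from (490,100) to (690,128). I'll fit poses to these.

```bash
cat > h.py <<'E'
import numpy as np, cv2
from scipy.optimize import least_squares
from bench import get_calibration
def world(p,q):  # p=(x,y,deg) planar pose
    c,s=np.cos(np.radians(p[2])),np.sin(np.radians(p[2])); q=np.atleast_2d(q)
    return np.c_[p[0]+c*q[:,0]-s*q[:,1], p[1]+s*q[:,0]+c*q[:,1], q[:,2]]
def project(X,cal):
    Y=X@np.array(cal["R"]).T+cal["t"]; Y=Y@np.array(cal["intrinsics"]).T; return Y[:,:2]/Y[:,2:]
def sample(g,uv): return cv2.remap(g,uv[:,0].astype(np.float32)[None],uv[:,1].astype(np.float32)[None],cv2.INTER_LINEAR)[0]
E
cat > fit0.py <<'E'
from h import *
cal=get_calibration("top")
o=np.array([170,142]); px=lambda *a: np.array(a)/3+o-1/3
Hp=np.array([[.13,.275,.006],[-.13,.275,.006],[.1,-.055,.031],[.1,-.205,.031],[-.1,-.205,.031],[-.1,-.055,.031]])
Hu=px((82,17),(24,341),(492,98),(690,126),(660,395),(460,364))
Cp=np.array([[.09,.105,.051],[.09,-.105,.051],[-.09,-.105,.051],[-.09,.105,.051]])
Cu=px((79,45),(353,72),(327,288),(47,260))
for n,P,U in (("H",Hp,Hu),("C",Cp,Cu)):
    r=least_squares(lambda p:(project(world(p,P),cal)-U).ravel(),[.5,0,0],loss="soft_l1",x_scale=[.1,.1,10])
    print(n,np.round(r.x,4).tolist(),np.round(r.fun.reshape(-1,2),1).tolist())
    if n=="H":H=r.x
    else:C=r.x
im=cv2.imread("pics/top0.png"); S=3
def poly(p,q,col):
    uv=(project(world(p,q),cal)-o+1/3)*S
    cv2.polylines(out,[np.round(uv*8).astype(int)],False,col,1,cv2.LINE_AA,3)
out=cv2.resize(im[142:297,170:436],None,fx=3,fy=3,interpolation=cv2.INTER_CUBIC)
poly(H,np.array([[.13,-.2,.006],[.13,.275,.006],[-.13,.275,.006],[-.13,-.2,.006]]),(0,0,255))
for s in(1,-1): poly(H,np.array([[s*.1,-.205,.031],[s*.1,-.055,.031],[s*.111,-.021,.031]]),(0,0,255))
poly(H,np.array([[.1,-.205,.006],[-.1,-.205,.006]]),(255,0,255))
poly(C,Cp[[0,1,2,3,0]],(0,255,0)); poly(C,Cp[[1,2,3]]*[1,1,0]+[0,0,.006],(255,255,0))
cv2.imwrite("pics/ov.png",out)
a=np.radians(-H[2]);d=C[:2]-H[:2]
print("cass in H",np.cos(a)*d[0]-np.sin(a)*d[1],np.sin(a)*d[0]+np.cos(a)*d[1],C[2]-H[2])
E
python3 fit0.py
```

```text
H [0.5318, -0.0529, -7.2329] [[-0.6, -0.4], [-0.6, 0.0], [-0.0, 0.5], [0.8, -0.1], [1.5, -0.2], [-0.6, 0.1]]
C [0.5718, 0.0966, -5.3516] [[-0.2, -5.2], [0.6, -5.2], [0.4, 2.9], [-0.9, 1.8]]
cass in H 0.02082040983333846 0.1533603561448743 1.8812837443913226
```

View pics/ov.png

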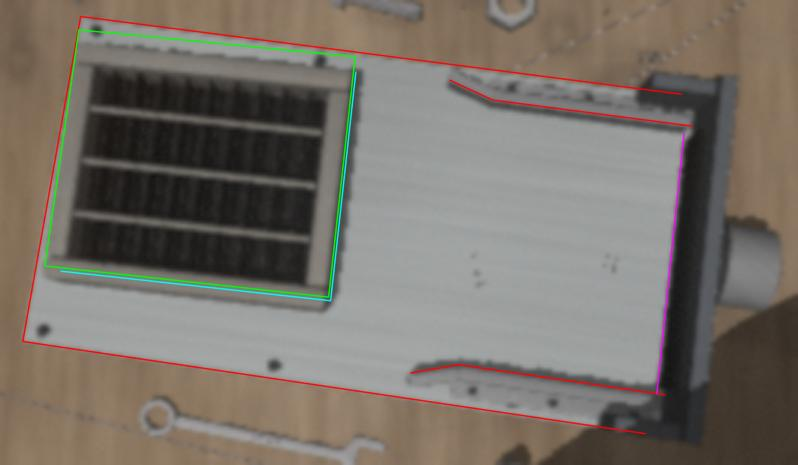

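The housing overlay fits well, within about 1 px. For the cassette I picked the near bar's inner edge by mistake: the outer near edge runs from (46,277) to (325,305). I'll refit the cassette.

```bash
sed -i 's/(327,288),(47,260)/(326,305),(45,275)/' fit0.py; python3 fit0.py
```

```text
H [0.5318, -0.0529, -7.2329] [[-0.6, -0.4], [-0.6, 0.0], [-0.0, 0.5], [0.8, -0.1], [1.5, -0.2], [-0.6, 0.1]]
C [0.5627, 0.0968, -5.5216] [[-0.4, -1.5], [0.5, -1.2], [0.4, 1.5], [-0.6, 0.8]]
cass in H 0.011805847814677882 0.1524315897360528 1.7113581212535642
```

View pics/ov.png

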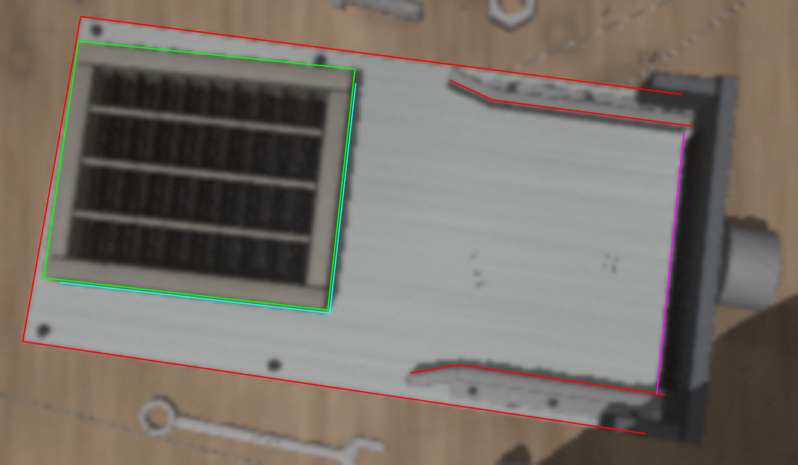

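The overlay now matches. The cassette is at about x = +12 mm, y = +152 mm and +1.7° in the housing frame. I'll push with two open fingers flush on its +y face. The tool yaw needs to be 82.8°, so I'll rotate first.

Request:
move_arm(
  motion=[
    [0, 0, 0, 0, 0, 0, -0.146],
    [0, 0, 0, 0, 0, 0, -0.146],
    [0, 0, 0, 0, 0, 0, -0.146],
    [0, 0, 0, 0, 0, 0, -0.146],
    [0, 0, 0, 0, 0, 0, -0.146],
  ],
)

```text
clock: 1.4
tcp_pos: [0.2565, -0.5699, 0.2367]
orientation: [180.0, -0.0, 66.4]
force: [1.2, -0.2, 0.3]
gripper_width: 0.999
grip_force: 0.0
```

Request:
move_arm(
  motion=[
    [0, 0, 0, 0, 0, 0, -0.146],
    [0, 0, 0, 0, 0, 0, -0.146],
    [0, 0, 0, 0, 0, 0, 0],
    [0, 0, 0, 0, 0, 0, 0],
  ],
)

```text
clock: 1.8
tcp_pos: [0.2565, -0.5699, 0.2367]
orientation: [180.0, 0.0, 82.6]
force: [0.7, -0.1, -0.6]
gripper_width: 1.003
grip_force: 0.0
```

Request:
move_arm(
  motion=[
    [0, 40, 11, 0, 0, 0, 0],
    [0, 40, 11, 0, 0, 0, 0],
    [0, 40, 11, 0, 0, 0, 0],
    [0, 40, 11, 0, 0, 0, 0],
    [0, 40, 11, 0, 0, 0, 0],
  ],
)

```text
clock: 2.3
tcp_pos: [0.3365, -0.377, 0.2368]
orientation: [180.0, 0.0, 82.5]
force: [0.7, -0.2, -0.9]
gripper_width: 0.998
grip_force: 0.0
```

Request:
move_arm(
  motion=[
    [0, 40, 11, 0, 0, 0, 0],
    [0, 40, 11, 0, 0, 0, 0],
    [0, 40, 11, 0, 0, 0, 0],
    [0, 40, 11, 0, 0, 0, 0],
    [0, 40, 11, 0, 0, 0, 0],
  ],
)

```text
clock: 2.8
tcp_pos: [0.4163, -0.1854, 0.237]
orientation: [180.0, 0.0, 82.6]
force: [0.2, 1.0, -0.6]
gripper_width: 0.998
grip_force: 0.0
```

Request:
move_arm(
  motion=[
    [0, 40, 11, 0, 0, 0, 0],
    [0, 40, 11, 0, 0, 0, 0],
    [0, 40, 11, 0, 0, 0, 0],
    [0, 40, 11, 0, 0, 0, 0],
    [0, 40, 11, 0, 0, 0, 0],
  ],
)

```text
clock: 3.3
tcp_pos: [0.4961, 0.0063, 0.237]
orientation: [180.0, -0.0, 82.6]
force: [1.2, -0.3, -0.3]
gripper_width: 0.999
grip_force: 0.0
```

Request:
move_arm(
  motion=[
    [0, 40, 11, 0, 0, 0, 0],
    [0, 40, 11, 0, 0, 0, 0],
    [0, 40, 11, 0, 0, 0, 0],
    [0, 40, 11, 0, 0, 0, 0],
    [0, 40, 11, 0, 0, 0, 0],
  ],
)

```text
clock: 3.8
tcp_pos: [0.5757, 0.1978, 0.2368]
orientation: [180.0, -0.0, 82.6]
force: [-0.0, 0.4, 0.2]
gripper_width: 0.996
grip_force: 0.0
```

Request:
move_arm(
  motion=[
    [0, 25, -1, 0, 0, 0, 0],
    [0, 20, 0, 0, 0, 0, 0],
    [0, 0, 0, 0, 0, 0, 0],
    [0, 0, 0, 0, 0, 0, 0],
  ],
)

```text
clock: 4.2
tcp_pos: [0.5795, 0.2405, 0.2365]
orientation: [-180.0, 0.0, 82.7]
force: [-0.2, 0.1, -0.3]
gripper_width: 1.002
grip_force: 0.0
```

Run:
```python
from bench import readout, read_camera, get_calibration
import cv2, numpy as np
o=readout.get_obs(); print(o["tcp_pos"],o["orientation"])
c=get_calibration("wrist"); print({k:np.round(v,3).tolist() for k,v in c.items()})
cv2.imwrite("pics/w1.png",read_camera("wrist"))
```

```text
[0.57954018 0.24049958 0.23647912] [-1.79970099e+02  3.77921707e-02  8.27461726e+01]
{'intrinsics': [[298.532, 0.0, 277.687], [0.0, 298.532, 209.957], [0.0, 0.0, 1.0]], 'R': [[0.992, -0.126, -0.0], [-0.121, -0.949, 0.291], [-0.037, -0.289, -0.957]], 't': [-0.545, 0.264, 0.483]}
```

View pics/w1.png

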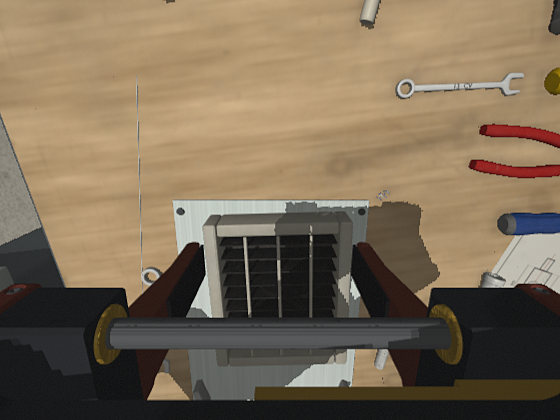

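The wrist view confirms the alignment. The floor's +y corners are at (174,200) and (367,200), level with the image. The cassette's top edge runs from (205,217) to (352,213), so it is about +1.6° off, with its pushed face centred near x = +10 mm. The tool is also at x = +10 mm. I'll descend behind the face.

Request:
move_arm(
  motion=[
    [0, 0, 0, 40, 0, 0, 0],
    [0, 0, 0, 40, 0, 0, 0],
    [0, 0, 0, 40, 0, 0, 0],
    [0, 0, 0, 40, 0, 0, 0],
    [0, 0, 0, 30, 0, 0, 0],
  ],
)

```text
clock: 4.75
tcp_pos: [0.579, 0.2389, 0.0447]
orientation: [-179.9, 0.1, 82.6]
force: [0.0, 0.1, 0.1]
gripper_width: 1.0
grip_force: 0.0
```

Request:
move_arm(
  motion=[
    [0, 0, 0, 16, 0, 0, 0],
    [0, 0, 0, 0, 0, 0, 0],
    [0, -4, 0, 0, 0, 0, 0],
    [0, -4, 0, 0, 0, 0, 0],
    [0, 0, 0, 0, 0, 0, 0],
  ],
)

```text
clock: 5.25
tcp_pos: [0.5798, 0.2326, 0.0324]
orientation: [179.9, -0.1, 82.7]
force: [1.0, -0.3, 0.4]
gripper_width: 0.996
grip_force: 0.0
```

Request:
move_arm(
  motion=[
    [0, -4, 0, 0, 0, 0, 0],
    [0, -4, 0, 0, 0, 0, 0],
    [0, -4, 0, 0, 0, 0, 0],
    [0, -4, 0, 0, 0, 0, 0],
  ],
)

```text
clock: 5.65
tcp_pos: [0.5768, 0.2167, 0.0308]
orientation: [180.0, -0.0, 82.8]
force: [-0.2, -0.2, -0.0]
gripper_width: 1.0
grip_force: 0.0
```

Request:
move_arm(
  motion=[
    [0, -4, 0, 0, 0, 0, 0],
    [0, -4, 0, 0, 0, 0, 0],
    [0, -4, 0, 0, 0, 0, 0],
  ],
)

```text
clock: 5.95
tcp_pos: [0.5756, 0.2051, 0.0307]
orientation: [180.0, -0.0, 82.8]
force: [0.6, 2.3, -0.1]
gripper_width: 0.998
grip_force: 1.5
```

Request:
move_arm(
  motion=[
    [0, -4, 0, 0, 0, 0, 0],
    [0, -4, 0, 0, 0, 0, 0],
    [0, -4, 0, 0, 0, 0, 0],
    [0, 0, 0, 0, 0, 0, 0],
  ],
)

```text
clock: 6.35
tcp_pos: [0.5737, 0.1925, 0.0307]
orientation: [-180.0, 0.0, 82.8]
force: [0.7, 0.6, 0.1]
gripper_width: 1.0
grip_force: 0.1
```

Run:
```python
from bench import readout, read_camera, get_calibration
import cv2, numpy as np
a=read_camera("top")[142:297,170:436]; b=read_camera("wrist")
print(readout.get_obs()["tcp_pos"])
np.savez("c2.npz",**get_calibration("wrist")); cv2.imwrite("pics/w2full.png",b)
a=cv2.resize(a,None,fx=2,fy=2); b=cv2.resize(b,(532,399))
b=b[:288]; cv2.imwrite("pics/m2.png",np.vstack([a,b]))
```

```text
[0.57347732 0.19260729 0.03054803]
```

View pics/m2.png

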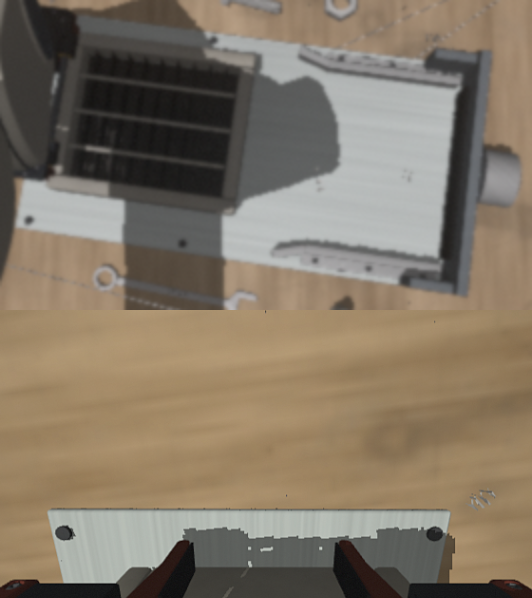

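Both fingers are flush on the face, and the top view still shows the cassette's front at crop (258,60) to (237,208). Now a diagonal push to bring x down by about 10 mm.

Request:
move_arm(
  motion=[
    [0, -3, 0, 0, 0, 0, 0],
    [0, -5, -1, 0, 0, 0, 0],
    [0, -5, -1, 0, 0, 0, 0],
    [0, -5, -1, 0, 0, 0, 0],
    [0, -5, -1, 0, 0, 0, 0],
  ],
)

```text
clock: 6.95
tcp_pos: [0.5668, 0.1704, 0.0306]
orientation: [-180.0, 0.0, 82.8]
force: [0.7, 2.7, -1.3]
gripper_width: 1.001
grip_force: 1.3
```

Request:
move_arm(
  motion=[
    [0, -5, -1, 0, 0, 0, 0],
    [0, -5, -1, 0, 0, 0, 0],
    [0, -5, -1, 0, 0, 0, 0],
    [0, -5, -1, 0, 0, 0, 0],
    [0, -5, -1, 0, 0, 0, 0],
  ],
)

```text
clock: 7.45
tcp_pos: [0.5587, 0.1463, 0.0306]
orientation: [-180.0, 0.0, 82.8]
force: [0.7, 2.9, -1.9]
gripper_width: 1.002
grip_force: 1.2
```

Request:
move_arm(
  motion=[
    [0, -4, -1, 0, 0, 0, 0],
    [0, 0, 0, 0, 0, 0, 0],
  ],
)

```text
clock: 7.65
tcp_pos: [0.557, 0.1422, 0.0307]
orientation: [-180.0, 0.0, 82.8]
force: [0.5, -0.3, 0.3]
gripper_width: 0.997
grip_force: 0.0
```

Run:
```python
from bench import readout, read_camera
import cv2, numpy as np
a=read_camera("top"); cv2.imwrite("pics/t3full.png",a); print(readout.get_obs()["tcp_pos"],readout.get_obs()["orientation"])
a=cv2.convertScaleAbs(a[142:297,210:410],alpha=1.6,beta=10)
cv2.imwrite("pics/t3.png",cv2.resize(a,None,fx=3.8,fy=3.8,interpolation=cv2.INTER_CUBIC))
```

```text
[0.55711701 0.14233885 0.03072082] [-1.79966842e+02  2.79711589e-02  8.27569561e+01]
```

View pics/t3.png

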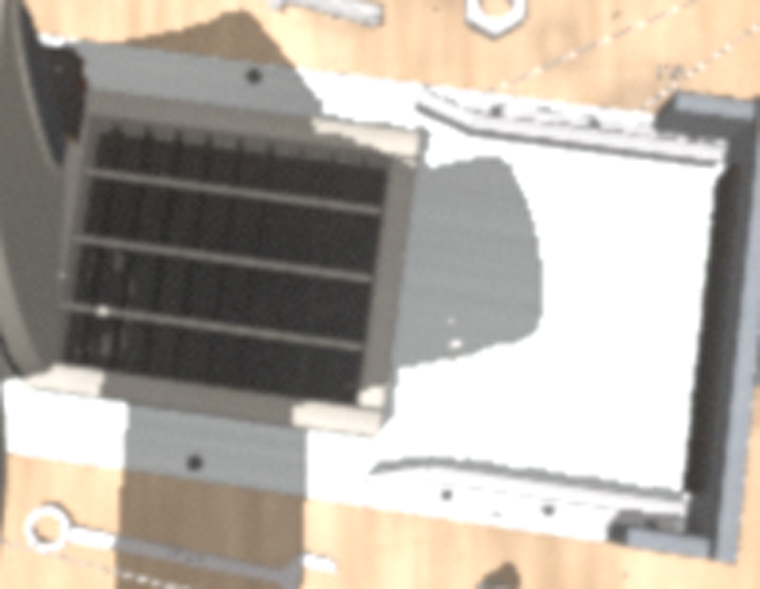

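```bash
cat > fit3.py <<'E'
from h import *
cal=get_calibration("top"); H=np.array([0.5318,-0.0529,-7.2329])
px=lambda *a:(np.array(a)+.5)/3.8-.5+np.array([210,142])
Cp=np.array([[.09,.105,.051],[.09,-.105,.051],[-.09,-.105,.051]])
Cu=px((93,89),(424,132),(380,432))
r=least_squares(lambda p:(project(world(p,Cp),cal)-Cu).ravel(),[.5,0,-7],x_scale=[.1,.1,10]);C=r.x
a=np.radians(-H[2]);d=C[:2]-H[:2]
print(C,np.round(r.fun.reshape(-1,2),1).tolist())
print("cass in H",np.cos(a)*d[0]-np.sin(a)*d[1],np.sin(a)*d[0]+np.cos(a)*d[1],C[2]-H[2])
# rail inner top edge check & lane refit from rails in this picture
Rp=np.array([[.1,-.055,.031],[.1,-.205,.031],[-.1,-.055,.031],[-.1,-.205,.031]])
print("rails px",np.round((project(world(H,Rp),cal)-[210,142]+.5)*3.8-.5).tolist())
for dx in(0,):
    print("ideal cassette corners px",np.round((project(world(H,Cp+[0,d@[-np.sin(a)*-0,0]+.0825,0]),cal)-[210,142]+.5)*3.8-.5).tolist())
E
python3 fit3.py
```

```text
[ 0.54148554  0.02178019 -8.21576007] [[-3.7, -2.4], [2.0, 0.1], [1.5, 2.0]]
cass in H 0.0002060114001645342 0.07530536096388922 -0.9828600741075428
rails px [[471.0, 126.0], [725.0, 159.0], [428.0, 462.0], [690.0, 500.0]]
ideal cassette corners px [[64.0, 81.0], [417.0, 128.0], [376.0, 435.0]]
```

At y ≈ 0.08 m the cassette is at x ≈ 0 (±2 mm) and parallel to the lane within about 0.5°. I'm treating the far-left corner pick as occluded by the finger. Now I'll push straight down the lane.

Request:
move_arm(
  motion=[
    [0, -3, 0, 0, 0, 0, 0],
    [0, -5, 0, 0, 0, 0, 0],
    [0, -5, 0, 0, 0, 0, 0],
    [0, -5, 0, 0, 0, 0, 0],
    [0, -5, 0, 0, 0, 0, 0],
  ],
)

```text
clock: 8.2
tcp_pos: [0.5546, 0.1197, 0.0308]
orientation: [180.0, -0.0, 82.8]
force: [0.6, 4.8, 0.4]
gripper_width: 1.003
grip_force: 2.1
```

Request:
move_arm(
  motion=[
    [0, -5, 0, 0, 0, 0, 0],
    [0, -5, 0, 0, 0, 0, 0],
    [0, -5, 0, 0, 0, 0, 0],
    [0, -5, 0, 0, 0, 0, 0],
    [0, -2, 0, 0, 0, 0, 0],
  ],
)

```text
clock: 8.7
tcp_pos: [0.5518, 0.0978, 0.0308]
orientation: [180.0, -0.0, 82.8]
force: [0.2, 5.6, 2.0]
gripper_width: 1.0
grip_force: 2.4
```

Run:
```python
from bench import readout, read_camera
import cv2, numpy as np
a=read_camera("top"); cv2.imwrite("pics/t4full.png",a); print(readout.get_obs()["tcp_pos"],readout.get_obs()["orientation"])
a=cv2.convertScaleAbs(a[142:297,210:410],alpha=1.1,beta=10)
cv2.imwrite("pics/t4.png",cv2.resize(a,None,fx=3.8,fy=3.8,interpolation=cv2.INTER_CUBIC))
```

```text
[0.55181524 0.09757932 0.03076983] [1.79989508e+02 8.50402496e-03 8.27613677e+01]
```

View pics/t4.png

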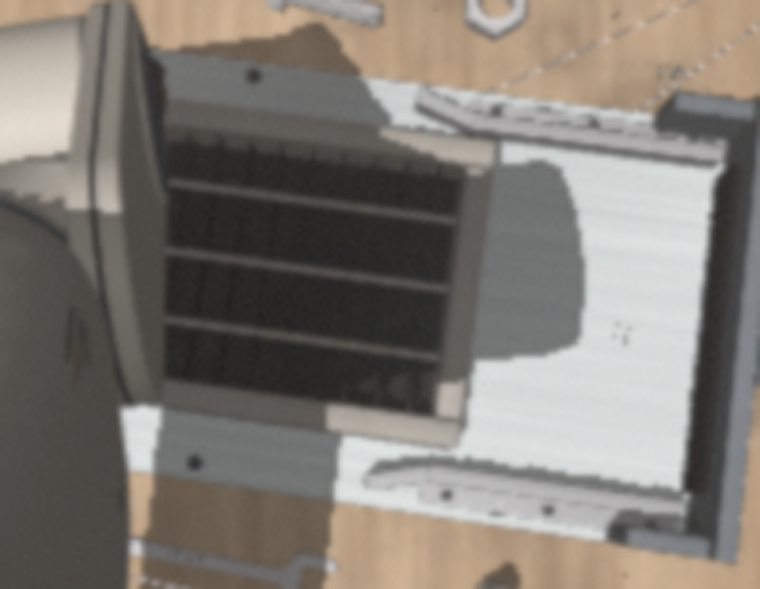

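The front corners are at (499,142) and (458,445). Allowing for height parallax, each side has about 20 px (11 mm) to its rail, so the cassette is centred in the lane. I'll go on straight.

Request:
move_arm(
  motion=[
    [0, -3, 0, 0, 0, 0, 0],
    [0, -5, 0, 0, 0, 0, 0],
    [0, -5, 0, 0, 0, 0, 0],
    [0, -5, 0, 0, 0, 0, 0],
    [0, -5, 0, 0, 0, 0, 0],
  ],
)

```text
clock: 9.25
tcp_pos: [0.549, 0.0754, 0.0308]
orientation: [180.0, -0.0, 82.8]
force: [0.7, 4.7, 1.8]
gripper_width: 0.999
grip_force: 2.6
```

Request:
move_arm(
  motion=[
    [0, -5, 0, 0, 0, 0, 0],
    [0, -5, 0, 0, 0, 0, 0],
    [0, -5, 0, 0, 0, 0, 0],
    [0, -5, 0, 0, 0, 0, 0],
    [0, -5, 0, 0, 0, 0, 0],
  ],
)

```text
clock: 9.75
tcp_pos: [0.5458, 0.0506, 0.0307]
orientation: [180.0, -0.0, 82.8]
force: [0.7, 4.8, 2.8]
gripper_width: 0.999
grip_force: 2.6
```

Request:
move_arm(
  motion=[
    [0, -5, 0, 0, 0, 0, 0],
    [0, -5, 0, 0, 0, 0, 0],
    [0, -5, 0, 0, 0, 0, 0],
    [0, -5, 0, 0, 0, 0, 0],
    [0, -5, 0, 0, 0, 0, 0],
  ],
)

```text
clock: 10.25
tcp_pos: [0.5426, 0.0258, 0.0307]
orientation: [180.0, -0.0, 82.8]
force: [-0.1, 5.4, 3.0]
gripper_width: 0.999
grip_force: 2.7
```

Request:
move_arm(
  motion=[
    [0, -5, 0, 0, 0, 0, 0],
    [0, -5, 0, 0, 0, 0, 0],
    [0, -5, 0, 0, 0, 0, 0],
    [0, -5, 0, 0, 0, 0, 0],
    [0, -5, 0, 0, 0, 0, 0],
  ],
)

```text
clock: 10.75
tcp_pos: [0.5394, 0.001, 0.0308]
orientation: [180.0, -0.0, 82.8]
force: [0.4, 5.6, 3.1]
gripper_width: 1.002
grip_force: 2.7
```

Request:
move_arm(
  motion=[
    [0, -5, 0, 0, 0, 0, 0],
    [0, -5, 0, 0, 0, 0, 0],
    [0, -5, 0, 0, 0, 0, 0],
    [0, -5, 0, 0, 0, 0, 0],
    [0, -3, 0, 0, 0, 0, 0],
  ],
)

```text
clock: 11.25
tcp_pos: [0.5364, -0.0219, 0.0307]
orientation: [-180.0, -0.0, 82.8]
force: [1.4, 5.9, 3.1]
gripper_width: 1.0
grip_force: 2.8
```

Request:
move_arm(
  motion=[
    [0, -2, 0, 0, 0, 0, 0],
    [0, -2, 0, 0, 0, 0, 0],
    [0, -2, 0, 0, 0, 0, 0],
  ],
)

```text
clock: 11.55
tcp_pos: [0.5357, -0.0276, 0.0307]
orientation: [-180.0, -0.0, 82.8]
force: [0.4, 5.0, 2.9]
gripper_width: 0.999
grip_force: 2.8
```

Request:
move_arm(
  motion=[
    [0, -2, 0, 0, 0, 0, 0],
    [0, -2, 0, 0, 0, 0, 0],
  ],
)

```text
clock: 11.75
tcp_pos: [0.5352, -0.0316, 0.0307]
orientation: [-180.0, -0.0, 82.8]
force: [0.6, 5.1, 3.1]
gripper_width: 1.0
grip_force: 2.9
```

TCP y in the lane is about 21 mm, and there's no seal contact yet.

Request:
move_arm(
  motion=[
    [0, -2, 0, 0, 0, 0, 0],
    [0, -1, 0, 0, 0, 0, 0],
    [0, -1, 0, 0, 0, 0, 0],
  ],
)

```text
clock: 12.05
tcp_pos: [0.5347, -0.0355, 0.0307]
orientation: [-180.0, -0.0, 82.8]
force: [0.7, 5.3, 3.4]
gripper_width: 1.001
grip_force: 2.8
```

Request:
move_arm(
  motion=[
    [0, -1, 0, 0, 0, 0, 0],
    [0, -1, 0, 0, 0, 0, 0],
  ],
)

```text
clock: 12.25
tcp_pos: [0.5352, -0.0362, 0.0308]
orientation: [180.0, -0.1, 82.7]
force: [5.0, 20.8, 1.8]
gripper_width: 1.0
grip_force: 11.0
```

The force jumped to 21 N, which is the seal. One small squeeze, then back off and look.

Request:
move_arm(
  motion=[
    [0, -0.5, 0, 0, 0, 0, 0],
    [0, 0, 0, 0, 0, 0, 0],
    [0, 0, 0, 0, 0, 0, 0],
  ],
)

```text
clock: 12.55
tcp_pos: [0.5352, -0.0362, 0.0308]
orientation: [180.0, -0.1, 82.7]
force: [4.3, 20.0, 2.4]
gripper_width: 1.0
grip_force: 9.4
```

Request:
move_arm(
  motion=[
    [0, 2, 0, 0, 0, 0, 0],
    [0, 5, 0, 0, 0, 0, 0],
    [0, 15, 0, 0, 0, 0, 0],
    [0, 25, 0, 0, 0, 0, 0],
    [0, 20, 0, 0, 0, 0, 0],
  ],
)

```text
clock: 13.05
tcp_pos: [0.5427, 0.0295, 0.0305]
orientation: [-180.0, 0.0, 82.8]
force: [0.6, 0.4, 0.3]
gripper_width: 1.0
grip_force: 0.0
```

Request:
move_arm(
  motion=[
    [0, 0, 0, -40, 0, 0, 0],
    [0, 0, 0, -40, 0, 0, 0],
    [0, 40, 0, -40, 0, 0, 0],
    [0, 45, 0, -10, 0, 0, 0],
    [0, 45, 0, 0, 0, 0, 0],
  ],
)

```text
clock: 13.55
tcp_pos: [0.5598, 0.1546, 0.1587]
orientation: [179.8, -0.1, 82.7]
force: [0.6, -1.3, -0.6]
gripper_width: 1.002
grip_force: 0.0
```

Request:
move_arm(
  motion=[
    [0, 45, 0, 0, 0, 0, 0],
    [0, 45, 0, 0, 0, 0, 0],
    [0, 0, 0, 0, 0, 0, 0],
    [0, 0, 0, 0, 0, 0, 0],
  ],
)

```text
clock: 13.95
tcp_pos: [0.5691, 0.2429, 0.1554]
orientation: [-179.9, 0.1, 82.9]
force: [-0.8, -0.5, -0.1]
gripper_width: 0.999
grip_force: 0.0
```

```bash
cat > fit5.py <<'E'
from h import *
from bench import readout, read_camera
a=read_camera("top"); cv2.imwrite("pics/t5full.png",a); print(readout.get_obs()["tcp_pos"],readout.get_obs()["force"])
cal=get_calibration("top"); H=np.array([0.5318,-0.0529,-7.2329])
out=cv2.resize(cv2.convertScaleAbs(a[142:297,210:410],alpha=1.1,beta=10),None,fx=3.8,fy=3.8,interpolation=cv2.INTER_CUBIC)
Cp=np.array([[.09,.105,.051],[.09,-.105,.051],[-.09,-.105,.051],[-.09,.105,.051],[.09,.105,.051]])+[0,-.1,0]
uv=(project(world(H,Cp),cal)-[210,142]+.5)*3.8-.5; print(np.round(uv).tolist())
cv2.polylines(out,[np.round(uv*8).astype(int)],False,(0,255,0),1,cv2.LINE_AA,3)
cv2.imwrite("pics/t5.png",out)
E
python3 fit5.py
```

```text
[0.56906164 0.24177661 0.15547783] [-0.05910228 -0.13555473  0.11808642]
[[370.0, 122.0], [733.0, 169.0], [701.0, 482.0], [328.0, 428.0], [370.0, 122.0]]
```

View pics/t5.png

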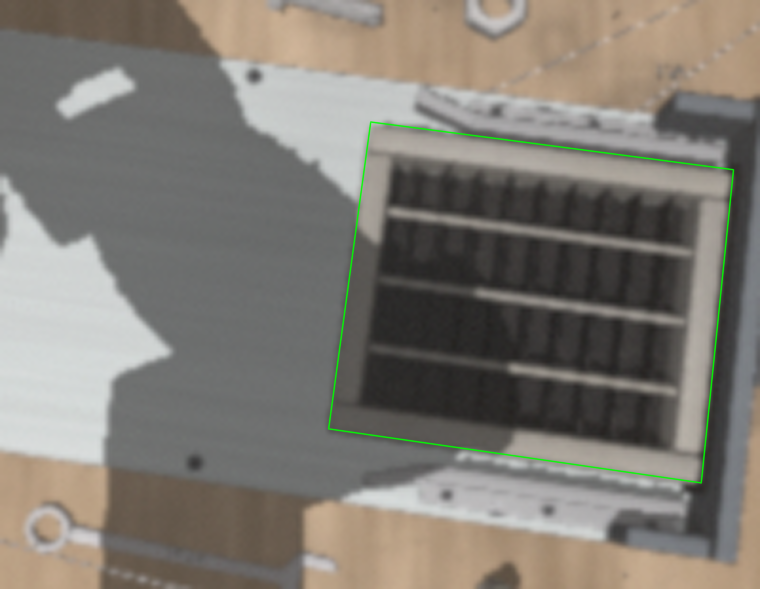

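The predicted home outline, (370,122), (733,169), (701,482) and (328,428), coincides with the cassette on all four sides. The cassette sits on the seal and the arm is clear, so I'm handing in.

```bash
python3 -c "
from bench import close_job
print(close_job())"
```

```text
the job is handed in; nothing more can be done
None
```

The cassette was pushed home and the job handed in: contact force rose to 21 N at the seal, the final top view matched the home outline on all four sides, and the arm is clear, but the hand-in returned no verdict.

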